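# Zero the cell counter and log the first cell

## Robot

A 6-joint arm with a two-finger parallel gripper is mounted at the origin on a cart in front of the work surface, level with it; the furniture and walls round the work are solid. World frame = base frame: x ahead of the robot, y to its left, z up, the work surface at z = 0. Lengths are in m, angles in rad, forces in N, time in s.
With the tool pointing down it reaches from about 0.425 to 0.95 m from the base axis. Payload 3.5 kg.
Tool frame: the origin (TCP) lies at the very end of the fingers, on their centre line; the grasp point (between the pads) lies 19 mm behind it (ctrl.grip_point_offset is the distance from the TCP to the grasp point, in m); z points along the fingers, y is the line along which they close (so a half turn about z gives the same grasp; the last joint's range is limited). The gripper opens to 85 mm and grips with 20 to 120 N. Pads are 22 mm wide; open, the fingers measure 114 mm over their backs; the gripper's body (76 mm by 85 mm) begins 54 mm behind the grasp point. The pads swing forward as they close: fully open they stand 13 mm farther back than shut.
Start: joints at [1.011, 0.286, 1.577, -0, 1.279, -0.15], TCP at [0.269, 0.619, 0.231] pointing down, gripper open.
Joint ranges: [-2.77, 2.77], [-0.9, 2.22], [0.21, 2.48], [-1.53, 4.67], [0.24, 2.81], [-2.84, 2.84]. Speed limits (rad/s): [2.79, 2.79, 3.14, 3.14, 3.14, 3.14].

## Interface

Orientations are given as a unit quaternion [x, y, z, w].
In Python, from plant import ctrl gives the robot as it stands. The module is installed in compiled form; this text tells all that it offers.
- The arm moves only by the shell command python3 -m pendant 'ROWS' [OPENING] [FORCE]. ROWS is JSON, a list of rows, each an object of numbers: "dx", "dy", "dz": the shift along the tool's x, y, z in cm; "twist": the turn about the tool's z in degrees. A call has 1 to 10 rows; each row is the pose to reach, as a shift and turn from the pose commanded when the call began, along the tool's axes at that moment; what a row does not reach only later rows make up. A row lasts 1/8 s, in which the tool goes at most 62.5 mm and 10.7 degrees, less where a joint would pass 70% of its speed; a pose out of reach is approached as far as the arm can. A call with a gripper value outside its range is refused whole. OPENING is the opening in per cent of the stroke, from 0 (shut) to 100 (fully open), set as the call begins (- or left out, the last holds). The fingers move at their own pace and stop on an object; FORCE is the grip in N (left out, the last holds). Time passes only in rows, so rows that repeat a pose let the fingers close. It gives the time, the measured TCP pose, the force, the opening and the grip force at its end, in the units of the state.
- ctrl.get_state(): the state, without advancing time (a new reading comes with each control period).
- ctrl.read_camera(name): name is "scene" or "side" or "wrist"; returns a dict with "img" (480x640x3 uint8, red, green, blue), "depth" (480x640 float32, m along the optical axis (not along the pixel's ray), 0 where there is no reading), "camera_matrix" (3x3 intrinsics, pixels), "xyz" and "rotation" of the camera in the world; the wrist camera has in their place "tool_from_camera" (4x4, takes a point from camera to tool coordinates, whose origin is the TCP and whose axes are the flange's). Camera axes: x right, y up, looking along -z (the intrinsics and any distortion apply to the point x, -y, -z); pixel columns grow to the right and rows downward; lengths in m; the calibration is good to about 2 mm. A picture is of the moment at which its call begins: read the wrist's pose just before it.
- ctrl.sign_off(): hands the job in; it is judged then, once.
The state is a dict: "time": time; "qpos": joint angles; "dq": joint speeds; "joint_efforts": joint torques, N m; "eef_pos": TCP position; "tcp_rot": TCP orientation; "contact_force": force on the tool from outside, world axes, zero at the start; "wrist_torque": the same for the moment, N m; "opening": opening from 0.0 (shut) to 1.0 (fully open); "finger_force": force on a finger pad.
Only numpy, scipy, OpenCV 4.12 (cv2) and the standard library are available. Lean on these libraries where they do the work, as an engineer would, in place of code of your own. Each camera call takes 0.05 s, during which the arm holds its last target. There are 200 camera calls.

## Task

A new blood-cell count is starting at the desktop counter. With the fingertips push its zeroing lever (right end) to the back as far as it goes and let it spring forward again; then press the second key from the left, seen from the robot, lightly all the way down, and let it rise. Leave the other keys and the things around alone, do not shove the counter about, and pick nothing up.

Things in the scene. Friction and masses are not known exactly. Their poses are not given: they have to be found in the camera images.
- counter: grey desktop cell counter, 210 wide (y) x 122 deep (x) x 69 mm high, 2.4 kg, loose on rubber feet. Origin: centre of its underside; x from the key side to the back, away from the robot; y to its left; z up. At the front (x -0.062 to -0.022) a deck 35 mm high with a row of five like white keys; behind it a display face slopes up to the full height. Touching the housing lightly does no harm.
- key2_top (a point): centre of the top of the second key from the left, seen from the robot: the key to press; moves with it. Key caps 24 (x) x 20 (y) mm, all alike, tops 55 mm above the worktop when up, 34 mm apart centre to centre (14 mm gaps), all at counter x = -0.042; keys 1 to 5 at counter y = 0.068, 0.034, 0, -0.034, -0.068.
- key2 (a joint): travel of the second key from the left, m: 0 up, 0.010 fully down. It moves straight down against a spring (1.5 N to start, about 5 N at the bottom, then a firm stop) and rises by itself when let go.
- lever_knob (a point): centre of the black knob (18 mm across, 22 mm long) at the end of the steel zeroing lever, outside the counter's right end (counter y = -0.1165). At rest the lever leans toward the robot, knob centre 108 mm above the worktop at counter x = 0.005; its pivot, an axle along counter y, is at counter x = 0.030, 48 mm above the worktop, 65 mm from the knob centre.
- zero_lever (a joint): angle of the zeroing lever, rad: 0 at rest (leaning 0.4 rad toward the robot), grows as the knob is pushed to the back (counter +x), 0.8 at its back stop (knob at counter x = 0.055, same height as at rest). A spring resists with 0.8 N at the knob at rest, 2.5 N at the stop, and brings the lever forward when let go.
- key1 (a joint): travel of key 1 from the left, m: 0 up, 0.010 down; to be left alone
- key3 (a joint): travel of key 3 from the left, m: 0 up, 0.010 down; to be left alone
- key4 (a joint): travel of key 4 from the left, m: 0 up, 0.010 down; to be left alone
- key5 (a joint): travel of key 5 from the left, m: 0 up, 0.010 down; to be left alone
- slide_box: closed blue slide box, 91 x 95 x 34 mm, lying left of the counter; to be left alone. Origin: centre of its underside.
- oil_small: small brown oil bottle with black cap, 26 mm across, 50 mm tall, standing in front of the counter; to be left alone. Origin: centre of its underside.
- coverslips: small clear coverslip box, 30 x 34 x 17 mm, lying in front of the counter; to be left alone. Origin: centre of its underside.
- marker_2: white marker pen with red cap, 137 mm long, 15 mm thick, lying in front of the counter's left end; to be left alone. Origin: centre of its underside.

How it is judged:
By the outcome, as a careful person would: the job done as asked, in the order asked, and still so for the second after the job is handed in, with the robot touching nothing.
It also fails if it takes over 38 s, if anything falls off the work surface, if the arm or the gripper's body presses on something with over 40 N, if the wrist force passes 120 N, or if a joint passes its speed limit or range.

## Working session

There is one attempt and no reset: what is moved stays moved. The work goes in short steps, Python scripts to look and compute and a shell command to move; the robot and the scene stay as the last step left them, time stands still between calls to the robot, and variables do not carry over. Pictures are saved under pics/ and viewed, at most 10 in all, crops included, and the job is handed in when it is done.

```bash
mkdir -p pics
cat > h.py <<'E'
import numpy as np, cv2
from plant import ctrl
def cloud(name):
    s=ctrl.get_state(); c=ctrl.read_camera(name); K=c["camera_matrix"]; d=c["depth"]
    v,u=np.mgrid[0:480,0:640]
    P=np.stack([(u-K[0,2])/K[0,0]*d,-(v-K[1,2])/K[1,1]*d,-d],-1)
    if "xyz" in c: R=np.array(c["rotation"]).reshape(3,3) if np.size(c["rotation"])==9 else rot(c["rotation"]); t=np.array(c["xyz"])
    else:
        T=np.array(c["tool_from_camera"]); Rt=rot(s["tcp_rot"]); R=Rt@T[:3,:3]; t=Rt@T[:3,3]+s["eef_pos"]
    W=P@R.T+t; W[d==0]=np.nan
    return c["img"],W
def rot(q):
    from scipy.spatial.transform import Rotation
    return Rotation.from_quat(q).as_matrix()
E
python3 - <<'E'
from h import *
print(ctrl.get_state())
for n in ["scene","side"]:
    i,W=cloud(n); cv2.imwrite(f"pics/{n}.png",i[:,:,::-1]); np.save(n,W)
c=ctrl.read_camera("scene"); print({k:c[k] for k in c if k not in("img","depth")})
E
```

```text
{'time': 0.0, 'qpos': array([ 1.01097982e+00,  2.87202664e-01,  1.57818481e+00,  3.00041013e-05,
        1.27856948e+00, -1.49999388e-01]), 'dq': array([ 0.00081141, -0.00139368, -0.00112429,  0.00076039,  0.00095739,
        0.00058536]), 'joint_efforts': array([ 4.92517793e-04, -4.05975151e+01, -2.92631328e+01, -1.26004193e-04,
        5.79469561e-03, -1.78698400e-05]), 'eef_pos': array([0.26856371, 0.61856179, 0.22991826]), 'tcp_rot': array([ 2.03481738e-01,  9.79078028e-01, -1.10348718e-03, -4.24268218e-04]), 'contact_force': array([-0.0678969 , -0.04437932, -0.15983413]), 'wrist_torque': array([-0.00148791,  0.0319028 , -0.01716845]), 'finger_force': 0.0, 'opening': 0.9963114242869915}
{'camera_matrix': array([[530.87354922,   0.        , 318.23278467],
       [  0.        , 530.87354922, 242.272808  ],
       [  0.        ,   0.        ,   1.        ]]), 'xyz': array([-0.08562802, -0.58493703,  0.69615639]), 'rotation': array([ 0.4198503 , -0.18572249, -0.34852741,  0.81716677])}
```

View pics/scene.png

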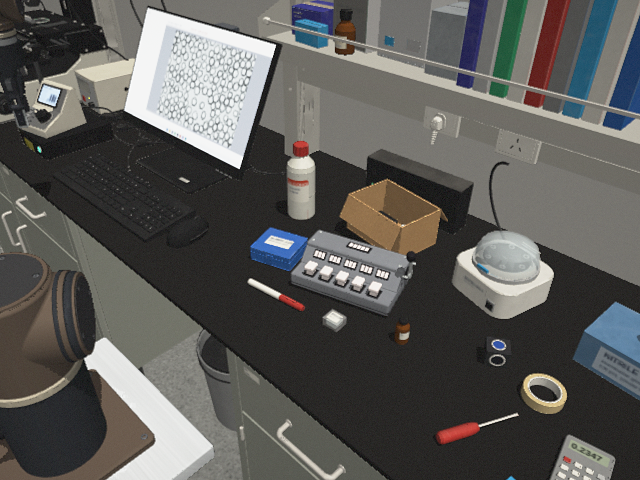

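View pics/side.png

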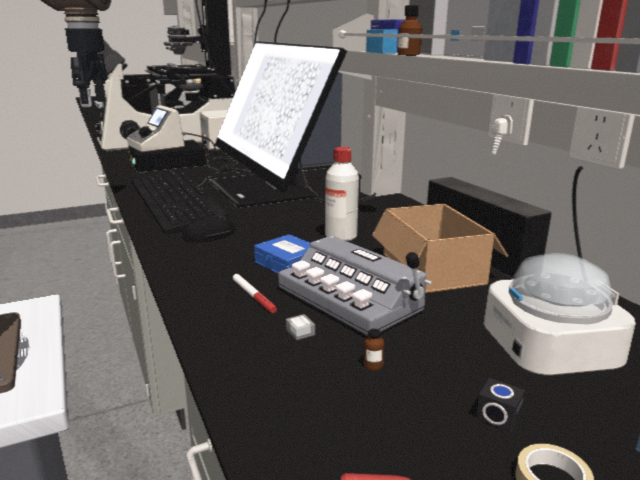

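The scene view shows the five keys at about (310,268), (325,274), (341,280), (357,285) and (374,290), with the black knob at (409,257). In the side view the knob is at (413,260). The counter is yawed clockwise, and there is a cardboard box behind it.

Run:
```python
from h import *
for n,box,kn in [("scene",(290,250,400,310),(398,245,420,268)),("side",(280,255,385,320),(402,250,424,272))]:
    W=np.load(n+".npy"); img=cv2.imread(f"pics/{n}.png")
    m=np.zeros((480,640),bool); m[box[1]:box[3],box[0]:box[2]]=1
    m&=(img.min(2)>140)&(abs(W[...,2]-.055)<.006)
    N,l,st,ce=cv2.connectedComponentsWithStats(m.astype(np.uint8),connectivity=4)
    pts=[]
    for k in range(1,N):
        if st[k,4]>25: p=np.median(W[l==k],0); pts.append(p); print(n,ce[k].round(),st[k,4],p.round(4))
    m=np.zeros((480,640),bool); m[kn[1]:kn[3],kn[0]:kn[2]]=1
    m&=(img.max(2)<60)&(W[...,2]>.09)&(W[...,2]<.125)
    print("knob",m.sum(),np.nanmedian(W[m],0), np.nanmin(W[m],0),np.nanmax(W[m],0))
    m=np.isfinite(W[...,2])&(W[...,2]>.02)&(W[...,0]>.45)&(W[...,0]<1.0)&(abs(W[...,1])<.4)
```

```text
scene [319. 254.] 59 [0.5452 0.0008 0.0559]
scene [334. 259.] 63 [ 0.5555 -0.0311  0.0559]
scene [350. 264.] 61 [ 0.5646 -0.0646  0.0559]
scene [311. 266.] 92 [ 0.5071 -0.0128  0.055 ]
scene [366. 269.] 61 [ 0.5747 -0.0959  0.0556]
scene [326. 271.] 93 [ 0.5165 -0.0446  0.0553]
scene [382. 274.] 69 [ 0.5837 -0.129   0.0559]
scene [342. 276.] 95 [ 0.5261 -0.0773  0.0555]
scene [394. 278.] 60 [ 0.592  -0.1515  0.0535]
scene [358. 281.] 100 [ 0.5356 -0.1098  0.0553]
scene [375. 286.] 103 [ 0.5452 -0.1422  0.0553]
knob 82 [ 0.60100208 -0.17710283  0.11513194] [ 0.59417639 -0.1844931   0.1018221 ] [ 0.61062658 -0.16783475  0.12192838]
side [318. 257.] 67 [ 0.5436 -0.001   0.0532]
side [332. 263.] 80 [ 0.5539 -0.0316  0.0539]
side [301. 265.] 112 [ 0.506  -0.0148  0.0533]
side [348. 270.] 87 [ 0.5639 -0.0647  0.0537]
side [315. 271.] 120 [ 0.5159 -0.0476  0.0533]
side [363. 277.] 97 [ 0.5727 -0.0973  0.0541]
side [330. 279.] 131 [ 0.5251 -0.08    0.0537]
side [379. 285.] 93 [ 0.5823 -0.129   0.0533]
side [345. 286.] 142 [ 0.5346 -0.1122  0.0535]
side [362. 294.] 150 [ 0.5448 -0.1449  0.0535]
knob 157 [ 0.60086555 -0.18008218  0.11022325] [ 0.59493153 -0.18477716  0.09745644] [ 0.60976841 -0.16992404  0.11878786]
```

```bash
cat > go.py <<'E'
from h import *
O=np.array([.5659,-.0668]); ex=np.array([.9587,.2844]); ey=np.array([-.2844,.9587])
def go(cx,cy,z):
    s=ctrl.get_state(); p=O+cx*ex+cy*ey
    d=np.r_[p,z]-s["eef_pos"]; R=rot(s["tcp_rot"])
    print("t",round(s["time"],2),"target",np.r_[p,z].round(4),"tool cm",(R.T@d*100).round(2),"twist to align",np.degrees(np.arcsin(np.clip(np.cross(-R[:2,0],ex),-1,1))).round(1),"F",s["contact_force"].round(2))
E
python3 - <<'E' 2>/dev/null
from go import *
go(-.035,-.122,.16)
W=np.concatenate([np.load(n+".npy").reshape(-1,3) for n in("scene","side")]); W=W[np.isfinite(W[:,2])]
a=np.array([.2686,.6186]);b=np.array([.567,-.1937]);L=np.linalg.norm(b-a);u=(b-a)/L
r=W[:,:2]-a; s=r@u; d=r@np.array([-u[1],u[0]])
m=(s>0.08)&(s<L+.08)&(abs(d)<.12)&(W[:,2]>.07)&(W[:,2]<.6)
for k in np.arange(.05,1,.1):
    q=m&(s>=k)&(s<k+.1)
    if q.any(): print(k.round(2),q.sum(),W[q,2].max().round(3),d[q].min().round(3),d[q].max().round(3))
c=(W[:,:2]-O); cx=c@ex; cy=c@ey
q=(cx>.05)&(cx<.25)&(cy<-.05)&(cy>-.2)&(W[:,2]>.02)
for k in np.arange(.05,.25,.02):
    g=q&(cx>=k)&(cx<k+.02); print("back",k.round(2),g.sum(),W[g,2].max() if g.any() else 0)
E
```

```text
t 0.15 target [ 0.567  -0.1937  0.16  ] tool cm [-59.74 -62.61   7.12] twist to align 40.0 F [ 0.35 -0.22  0.21]
0.05 232 0.502 -0.062 -0.011
0.55 14 0.073 0.063 0.103
0.65 373 0.074 0.054 0.108
0.75 394 0.074 0.046 0.099
0.85 365 0.122 0.032 0.115
back 0.05 230 0.07180331584850408
back 0.07 298 0.07061032973589298
back 0.09 206 0.0811845272661259
back 0.11 837 0.09615379191607432
back 0.13 728 0.09432968125196006
back 0.15 690 0.09469492096989784
back 0.17 2574 0.3967291126327211
back 0.19 3875 0.5237255891585202
back 0.21 7622 0.521810405070888
back 0.23 2918 0.5156004502443422
```

```bash
python3 -m pendant '[{"dx":-4,"dy":-4.2,"twist":-8},{"dx":-8,"dy":-8.4,"twist":-16},{"dx":-12,"dy":-12.6,"twist":-24},{"dx":-16,"dy":-16.8,"twist":-32},{"dx":-20,"dy":-21,"twist":-40},{"dx":-24,"dy":-25.2,"twist":-40},{"dx":-28,"dy":-29.4,"twist":-40},{"dx":-32,"dy":-33.6,"twist":-40},{"dx":-36,"dy":-37.8,"twist":-40},{"dx":-40,"dy":-42,"twist":-40}]' 0 20; python3 -c "
from go import *
go(-.035,-.122,.16)" 2>/dev/null
```

```text
t 0.15 target [ 0.567  -0.1937  0.16  ] tool cm [-59.74 -62.61   7.12] twist to align 40.0 F [ 0.35 -0.22  0.21]$[0]: bad value
```

```bash
python3 -m pendant '[{"dx":-4,"dy":-4.2,"dz":0,"twist":-8},{"dx":-8,"dy":-8.4,"dz":0,"twist":-16},{"dx":-12,"dy":-12.6,"dz":0,"twist":-24},{"dx":-16,"dy":-16.8,"dz":0,"twist":-32},{"dx":-20,"dy":-21,"dz":0,"twist":-40},{"dx":-24,"dy":-25.2,"dz":0,"twist":-40},{"dx":-28,"dy":-29.4,"dz":0,"twist":-40},{"dx":-32,"dy":-33.6,"dz":0,"twist":-40},{"dx":-36,"dy":-37.8,"dz":0,"twist":-40},{"dx":-40,"dy":-42,"dz":0,"twist":-40}]' 0 20; python3 -c "
from go import *
go(-.035,-.122,.16)" 2>/dev/null
```

```text
time: 1.4
eef_pos: [0.4686, 0.0727, 0.2313]
tcp_rot: [-0.144, 0.99, 0.0, 0.0]
contact_force: [0.9, 0.0, -0.4]
opening: -0.001
finger_force: 0.0
t 1.4 target [ 0.567  -0.1937  0.16  ] tool cm [ -1.86 -28.34   7.13] twist to align 0.0 F [ 0.88  0.01 -0.41]
```

```bash
python3 -m pendant '[{"dx":-0.4,"dy":-6,"dz":0,"twist":0},{"dx":-0.8,"dy":-12,"dz":1,"twist":0},{"dx":-1.2,"dy":-18,"dz":3,"twist":0},{"dx":-1.6,"dy":-24,"dz":5,"twist":0},{"dx":-1.9,"dy":-28.3,"dz":7.1,"twist":0},{"dx":-1.9,"dy":-28.3,"dz":7.1,"twist":0},{"dx":-1.9,"dy":-28.3,"dz":7.1,"twist":0}]'; python3 -c "
from go import *
go(-.035,-.122,.095)
i,W=cloud('wrist'); cv2.imwrite('pics/w1.png',i[:,:,::-1])
i,W=cloud('side'); cv2.imwrite('pics/s1.png',cv2.resize(i[190:340,280:480,::-1],None,fx=3,fy=3))" 2>/dev/null
```

```text
time: 2.28
eef_pos: [0.5668, -0.1909, 0.1601]
tcp_rot: [-0.144, 0.99, 0.0, -0.0]
contact_force: [-0.8, 0.1, -0.3]
opening: 0.001
finger_force: 0.0
t 2.27 target [ 0.567  -0.1937  0.095 ] tool cm [ 0.06 -0.28  6.51] twist to align 0.0 F [-0.84  0.09 -0.32]
```

View pics/w1.png

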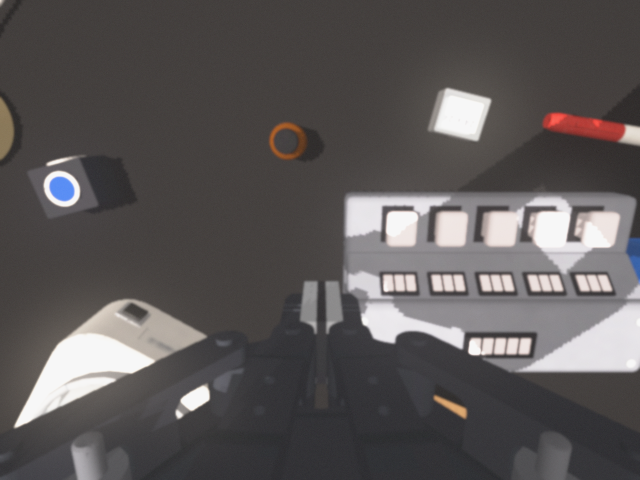

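View pics/s1.png

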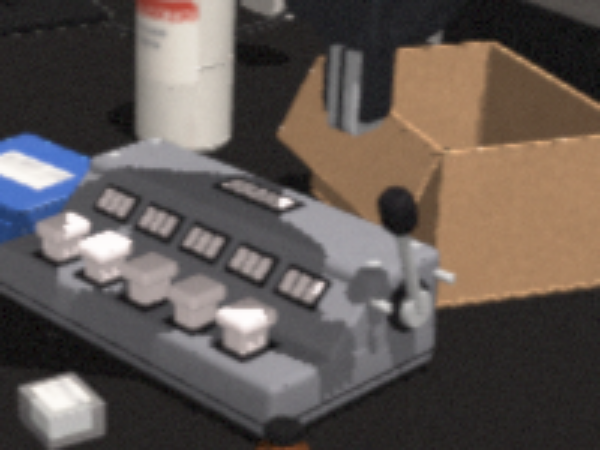

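The wrist view shows the counter aligned with the tool. The keys are at (402..600, 228), and the fingers at (321,300) are right of the counter's end. The side crop shows the tips in front of and above the knob at (398,205), so I'll descend and push.

```bash
python3 -m pendant '[{"dx":0,"dy":-0.3,"dz":3.5,"twist":0},{"dx":0,"dy":-0.3,"dz":6.5,"twist":0},{"dx":0,"dy":-0.3,"dz":6.5,"twist":0}]'; python3 -m pendant '[{"dx":-1,"dy":0,"dz":0,"twist":0},{"dx":-2,"dy":0,"dz":0,"twist":0},{"dx":-3,"dy":0,"dz":0,"twist":0},{"dx":-4,"dy":0,"dz":0,"twist":0},{"dx":-5,"dy":0,"dz":0,"twist":0},{"dx":-5.8,"dy":0,"dz":0,"twist":0},{"dx":-5.8,"dy":0,"dz":0,"twist":0},{"dx":-5.8,"dy":0,"dz":0,"twist":0}]'; python3 -c "
from go import *
go(.033,-.122,.095)
i,W=cloud('side'); cv2.imwrite('pics/s2.png',cv2.resize(i[190:340,280:480,::-1],None,fx=3,fy=3))" 2>/dev/null
```

```text
time: 2.75
eef_pos: [0.5663, -0.1921, 0.0935]
tcp_rot: [-0.144, 0.99, 0.001, -0.002]
contact_force: [-0.2, -0.1, -0.5]
opening: 0.003
finger_force: 0.0
time: 3.75
eef_pos: [0.6236, -0.1779, 0.0952]
tcp_rot: [-0.144, 0.99, -0.0, -0.0]
contact_force: [-1.2, -3.0, 2.2]
opening: 0.002
finger_force: 1.5
t 3.75 target [ 0.6322 -0.1744  0.095 ] tool cm [-0.93  0.09  0.02] twist to align 0.0 F [-1.16 -2.96  2.23]
```

View pics/s2.png

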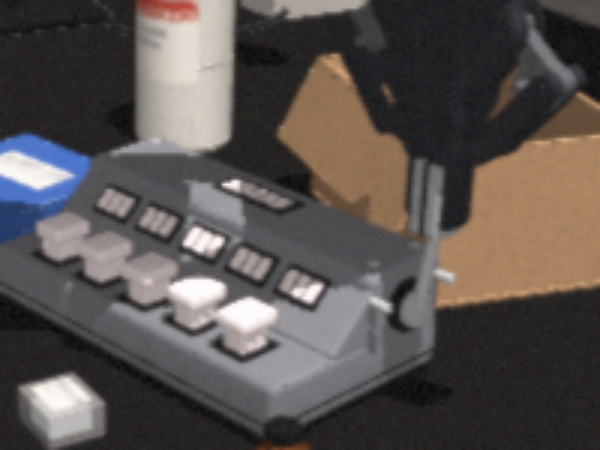

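The lever is now close to its rear stop pin, with the rod at (433,275) and the pin at (445,276). I'll continue in small steps and watch the force.

```bash
R='python3 -c "from go import *; s=ctrl.get_state(); f=s[\"contact_force\"]; print(\"Fx,Fy,Fz counter\",(f[:2]@ex).round(2),(f[:2]@ey).round(2),f[2].round(2),\"cx\",((s[\"eef_pos\"][:2]-O)@ex).round(4))"'
eval $R; python3 -m pendant '[{"dx":0,"dy":0,"dz":0,"twist":0},{"dx":0,"dy":0,"dz":0,"twist":0}]' >/dev/null; eval $R; python3 -m pendant '[{"dx":-0.2,"dy":0,"dz":0,"twist":0},{"dx":-0.2,"dy":0,"dz":0,"twist":0}]' >/dev/null; eval $R;  python3 -m pendant '[{"dx":-0.2,"dy":0,"dz":0,"twist":0},{"dx":-0.2,"dy":0,"dz":0,"twist":0}]' >/dev/null; eval $R
```

```text
Fx,Fy,Fz counter -1.78 -3.04 2.15 cx 0.0235
Fx,Fy,Fz counter -1.23 -2.79 1.1 cx 0.0235
Fx,Fy,Fz counter -2.07 -3.3 1.23 cx 0.0258
Fx,Fy,Fz counter -1.97 -3.91 1.0 cx 0.0278
```

```bash
python3 -c "
from go import *
i,W=cloud('wrist'); a=i[220:420,200:440,::-1]
j,W=cloud('scene'); b=j[215:315,350:470,::-1]
cv2.imwrite('pics/w2.png',np.hstack([cv2.resize(a,(400,333)),cv2.resize(b,(400,333))]))"
```

```text
(no output)
```

View pics/w2.png

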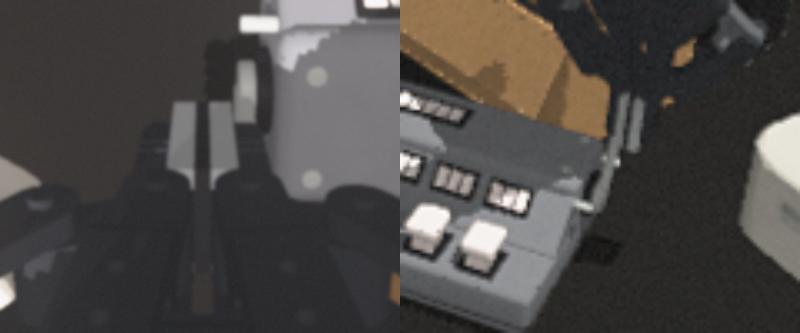

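The wrist half (left) shows the lever rod at (246,80), at the outer edge of the left finger (238,130). So the fingers sit too far right and meet the knob off-centre. I'll let the lever come forward, shift about 7 mm left and push again.

```bash
R='python3 -c "from go import *; s=ctrl.get_state(); f=s[\"contact_force\"]; p=s[\"eef_pos\"][:2]-O; print(\"t\",s[\"time\"],\"F counter\",(f[:2]@ex).round(2),(f[:2]@ey).round(2),f[2].round(2),\"cx,cy\",(p@ex).round(4),(p@ey).round(4))"'
python3 -m pendant '[{"dx":1.2,"dy":0,"dz":0,"twist":0},{"dx":2.4,"dy":0,"dz":0,"twist":0},{"dx":3.6,"dy":0,"dz":0,"twist":0},{"dx":4.8,"dy":0,"dz":0,"twist":0},{"dx":6.3,"dy":0,"dz":0,"twist":0},{"dx":6.3,"dy":0.7,"dz":0,"twist":0},{"dx":6.3,"dy":0.7,"dz":0,"twist":0},{"dx":6.3,"dy":0.7,"dz":0,"twist":0}]' >/dev/null; eval $R
python3 -m pendant '[{"dx":-1.2,"dy":0,"dz":0,"twist":0},{"dx":-2.4,"dy":0,"dz":0,"twist":0},{"dx":-3.6,"dy":0,"dz":0,"twist":0},{"dx":-4.8,"dy":0,"dz":0,"twist":0},{"dx":-5.8,"dy":0,"dz":0,"twist":0},{"dx":-6,"dy":0,"dz":0,"twist":0},{"dx":-6,"dy":0,"dz":0,"twist":0}]' >/dev/null; eval $R
python3 -m pendant '[{"dx":-0.2,"dy":0,"dz":0,"twist":0},{"dx":-0.2,"dy":0,"dz":0,"twist":0}]' >/dev/null; eval $R;  python3 -m pendant '[{"dx":-0.2,"dy":0,"dz":0,"twist":0},{"dx":-0.2,"dy":0,"dz":0,"twist":0}]' >/dev/null; eval $R
```

```text
t 5.65 F counter 0.32 0.18 -0.47 cx,cy -0.0348 -0.1157
t 6.525 F counter -0.8 0.44 1.28 cx,cy 0.0248 -0.1158
t 6.775 F counter -1.21 -0.93 0.89 cx,cy 0.0265 -0.1158
t 7.025 F counter -1.67 0.1 -0.55 cx,cy 0.0286 -0.1158
```

```bash
R='python3 -c "from go import *; s=ctrl.get_state(); f=s[\"contact_force\"]; p=s[\"eef_pos\"][:2]-O; print(\"t\",s[\"time\"],\"F counter\",(f[:2]@ex).round(2),(f[:2]@ey).round(2),f[2].round(2),\"cx,cy\",(p@ex).round(4),(p@ey).round(4))"'
python3 -m pendant '[{"dx":-0.2,"dy":0,"dz":0,"twist":0},{"dx":-0.2,"dy":0,"dz":0,"twist":0}]' >/dev/null; eval $R;  python3 -m pendant '[{"dx":-0.2,"dy":0,"dz":0,"twist":0},{"dx":-0.2,"dy":0,"dz":0,"twist":0}]' >/dev/null; eval $R; python3 -m pendant '[{"dx":-0.1,"dy":0,"dz":0,"twist":0},{"dx":-0.1,"dy":0,"dz":0,"twist":0}]' >/dev/null; eval $R
```

```text
t 7.275 F counter -2.9 -0.27 -1.47 cx,cy 0.0306 -0.1157
t 7.525 F counter -2.17 -0.15 -1.57 cx,cy 0.0326 -0.1156
t 7.775 F counter -2.5 -0.98 -1.75 cx,cy 0.0336 -0.1156
```

```bash
R='python3 -c "from go import *; s=ctrl.get_state(); f=s[\"contact_force\"]; p=s[\"eef_pos\"][:2]-O; print(\"t\",s[\"time\"],\"F counter\",(f[:2]@ex).round(2),(f[:2]@ey).round(2),f[2].round(2),\"cx,cy\",(p@ex).round(4),(p@ey).round(4))"'
python3 -m pendant '[{"dx":-0.1,"dy":0,"dz":0,"twist":0},{"dx":-0.1,"dy":0,"dz":0,"twist":0}]' >/dev/null; eval $R;  python3 -m pendant '[{"dx":-0.1,"dy":0,"dz":0,"twist":0},{"dx":-0.1,"dy":0,"dz":0,"twist":0}]' >/dev/null; eval $R
```

```text
t 8.025 F counter -3.07 -0.33 -2.15 cx,cy 0.0347 -0.1156
t 8.275 F counter -2.5 0.49 -1.62 cx,cy 0.0357 -0.1157
```

```bash
R='python3 -c "from go import *; s=ctrl.get_state(); f=s[\"contact_force\"]; p=s[\"eef_pos\"][:2]-O; print(\"t\",s[\"time\"],\"F counter\",(f[:2]@ex).round(2),(f[:2]@ey).round(2),f[2].round(2),\"cx,cy\",(p@ex).round(4),(p@ey).round(4))"'
python3 -m pendant '[{"dx":-0.1,"dy":0,"dz":0,"twist":0},{"dx":-0.1,"dy":0,"dz":0,"twist":0}]' >/dev/null; eval $R;  python3 -m pendant '[{"dx":-0.1,"dy":0,"dz":0,"twist":0},{"dx":-0.1,"dy":0,"dz":0,"twist":0}]' >/dev/null; eval $R
python3 -c "
from go import *
i,W=cloud('wrist'); a=i[220:420,200:440,::-1]
j,W=cloud('side'); b=j[220:320,370:490,::-1]
cv2.imwrite('pics/w3.png',np.hstack([cv2.resize(a,(400,333)),cv2.resize(b,(400,333))]))"
```

```text
t 8.525 F counter -3.88 0.24 -3.17 cx,cy 0.0368 -0.1157
t 8.775 F counter -3.53 -0.71 -2.53 cx,cy 0.0376 -0.1158
```

View pics/w3.png

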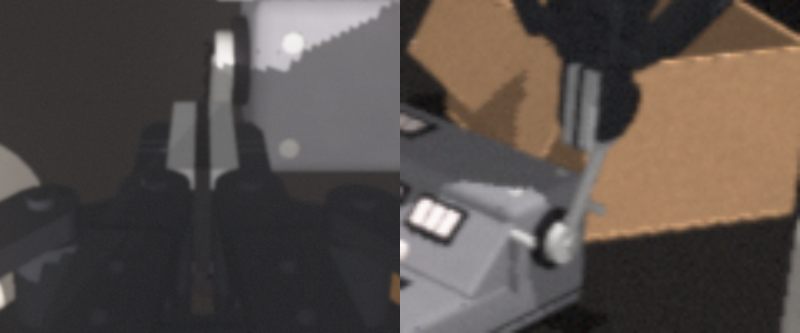

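The side half shows the lever leaning back with its rod at (595,185), close to the rear pin (600,208), and the fingers behind the knob's front. I'll go on until the force clearly rises.

```bash
R='python3 -c "from go import *; s=ctrl.get_state(); f=s[\"contact_force\"]; p=s[\"eef_pos\"][:2]-O; print(\"t\",s[\"time\"],\"F counter\",(f[:2]@ex).round(2),(f[:2]@ey).round(2),f[2].round(2),\"cx,cy\",(p@ex).round(4),(p@ey).round(4))"'
python3 -m pendant '[{"dx":-0.1,"dy":0,"dz":0,"twist":0},{"dx":-0.1,"dy":0,"dz":0,"twist":0}]' >/dev/null; eval $R;  python3 -m pendant '[{"dx":-0.1,"dy":0,"dz":0,"twist":0},{"dx":-0.1,"dy":0,"dz":0,"twist":0}]' >/dev/null; eval $R
```

```text
t 9.125 F counter -4.78 1.58 -0.95 cx,cy 0.0381 -0.1157
t 9.375 F counter -5.91 0.95 -1.69 cx,cy 0.039 -0.1156
```

```bash
R='python3 -c "from go import *; s=ctrl.get_state(); f=s[\"contact_force\"]; p=s[\"eef_pos\"][:2]-O; print(\"t\",s[\"time\"],\"F counter\",(f[:2]@ex).round(2),(f[:2]@ey).round(2),f[2].round(2),\"cx,cy\",(p@ex).round(4),(p@ey).round(4))"'
python3 -m pendant '[{"dx":-0.1,"dy":0,"dz":0,"twist":0},{"dx":-0.1,"dy":0,"dz":0,"twist":0}]' >/dev/null; eval $R; python3 -c "
from go import *
j,W=cloud('side'); b=j[220:320,370:490,::-1]
cv2.imwrite('pics/w4.png',cv2.resize(b,(600,500)))"
```

```text
t 9.625 F counter -6.15 0.21 -1.17 cx,cy 0.04 -0.1154
```

View pics/w4.png

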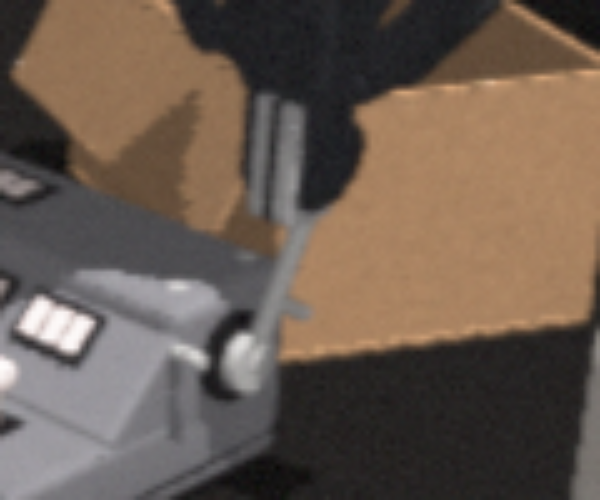

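The rod now bears on the rear pin at (297,308), and the force (6 N) is well above the spring's 2.5 N. The lever is at its stop, so I'll release it and re-measure the counter.

```bash
python3 -m pendant '[{"dx":1.2,"dy":0,"dz":0,"twist":0},{"dx":2.4,"dy":0,"dz":0,"twist":0},{"dx":3.6,"dy":0,"dz":0,"twist":0},{"dx":4.8,"dy":0,"dz":0,"twist":0},{"dx":6.3,"dy":0,"dz":0,"twist":0},{"dx":8,"dy":0,"dz":0,"twist":0},{"dx":8,"dy":0,"dz":-3,"twist":0},{"dx":8,"dy":0,"dz":-6,"twist":0},{"dx":12,"dy":0,"dz":-6,"twist":0},{"dx":12,"dy":0,"dz":-6,"twist":0}]'
python3 - <<'E' 2>/dev/null
from go import *
go(-.042,.034,.07)
for n,box,kn in [("scene",(290,250,400,310),(398,245,420,268)),("side",(280,255,385,320),(402,250,424,272))]:
    img,W=cloud(n)
    m=np.zeros((480,640),bool); m[box[1]:box[3],box[0]:box[2]]=1
    m&=(img.min(2)>110)&(abs(W[...,2]-.055)<.006)
    N,l,st,ce=cv2.connectedComponentsWithStats(m.astype(np.uint8),connectivity=4)
    for k in range(1,N):
        if st[k,4]>25: print(n,ce[k].round(),st[k,4],np.median(W[l==k],0).round(4))
    m=np.zeros((480,640),bool); m[kn[1]:kn[3],kn[0]:kn[2]]=1
    m&=(img.max(2)<60)&(W[...,2]>.09)&(W[...,2]<.125)
    print("knob",m.sum(),np.nanmedian(W[m],0))
E
```

```text
time: 10.92
eef_pos: [0.5208, -0.2007, 0.1553]
tcp_rot: [-0.143, 0.99, 0.0, -0.0]
contact_force: [1.2, 0.2, -0.6]
opening: -0.002
finger_force: 0.0
t 10.93 target [ 0.516  -0.0461  0.07  ] tool cm [-3.91 14.96  8.54] twist to align 0.1 F [ 1.22  0.2  -0.61]
scene [315. 253.] 115 [0.5433 0.0087 0.0545]
scene [334. 259.] 50 [ 0.5557 -0.0308  0.0561]
scene [350. 264.] 59 [ 0.5654 -0.0646  0.0566]
scene [311. 266.] 94 [ 0.5072 -0.0131  0.0552]
scene [364. 268.] 96 [ 0.575  -0.0923  0.0559]
scene [326. 271.] 95 [ 0.5168 -0.0451  0.0554]
scene [380. 273.] 98 [ 0.5847 -0.1248  0.0558]
scene [342. 276.] 96 [ 0.5271 -0.0772  0.0551]
scene [394. 277.] 81 [ 0.5938 -0.1499  0.0538]
scene [359. 281.] 105 [ 0.536  -0.1098  0.0551]
scene [375. 286.] 113 [ 0.5452 -0.1427  0.055 ]
knob 74 [ 0.60298076 -0.17704003  0.11517025]
side [318. 257.] 80 [ 0.5433 -0.0007  0.0525]
side [331. 262.] 92 [ 0.5543 -0.0267  0.0541]
side [301. 265.] 116 [ 0.5065 -0.0159  0.0534]
side [348. 270.] 85 [ 0.5646 -0.0653  0.0537]
side [315. 272.] 118 [ 0.5159 -0.0484  0.0534]
side [362. 276.] 139 [ 0.5743 -0.0932  0.0541]
side [330. 279.] 127 [ 0.5253 -0.0806  0.0535]
side [378. 283.] 127 [ 0.5833 -0.1232  0.0537]
side [346. 286.] 145 [ 0.5359 -0.1131  0.0535]
side [363. 294.] 153 [ 0.5462 -0.1451  0.0536]
knob 153 [ 0.60310729 -0.17919059  0.11052971]
```

The lever is back at rest and the counter has moved 1 mm at most. Next is key 2: over it, then down to 10 mm above the cap.

```bash
python3 -m pendant '[{"dx":-1,"dy":5,"dz":0,"twist":0},{"dx":-2.5,"dy":10,"dz":0,"twist":0},{"dx":-3.9,"dy":15,"dz":0,"twist":0},{"dx":-3.9,"dy":15,"dz":4,"twist":0},{"dx":-3.9,"dy":15,"dz":8,"twist":0},{"dx":-3.9,"dy":15,"dz":9,"twist":0},{"dx":-3.9,"dy":15,"dz":9,"twist":0},{"dx":-3.9,"dy":15,"dz":9,"twist":0}]'
python3 -c "
from go import *
go(-.042,.034,.055)
i,W=cloud('wrist'); a=i[150:420,160:520,::-1]
j,W=cloud('side'); b=j[220:320,270:390,::-1]
cv2.imwrite('pics/w5.png',np.hstack([cv2.resize(a,(400,300)),cv2.resize(b,(360,300))]))" 2>/dev/null
```

```text
time: 12.02
eef_pos: [0.5191, -0.046, 0.0671]
tcp_rot: [-0.144, 0.99, -0.001, 0.002]
contact_force: [0.3, -0.1, -0.3]
opening: 0.001
finger_force: 0.0
t 12.03 target [ 0.516  -0.0461  0.055 ] tool cm [0.31 0.08 1.21] twist to align 0.0 F [ 0.32 -0.05 -0.28]
```

View pics/w5.png

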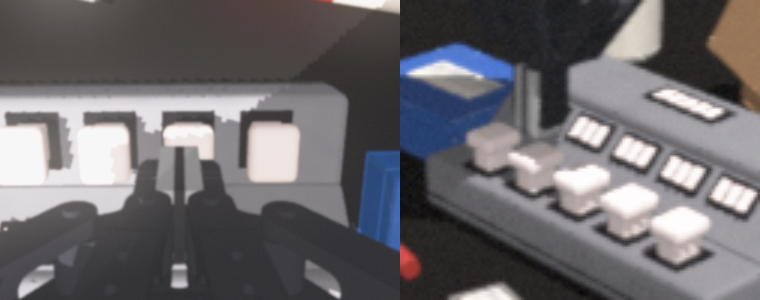

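The fingers are over key 2, which is at (188,135) in the wrist half. I'll trim by 3 mm toward the robot and 1.5 mm left, then press.

```bash
R='python3 -c "from go import *; s=ctrl.get_state(); f=s[\"contact_force\"]; p=s[\"eef_pos\"][:2]-O; print(\"t\",s[\"time\"],\"F counter\",(f[:2]@ex).round(2),(f[:2]@ey).round(2),f[2].round(2),\"c\",(p@ex).round(4),(p@ey).round(4),s[\"eef_pos\"][2].round(4))"'
python3 -m pendant '[{"dx":0.3,"dy":0.15,"dz":0,"twist":0},{"dx":0.3,"dy":0.15,"dz":0.6,"twist":0},{"dx":0.3,"dy":0.15,"dz":1.1,"twist":0},{"dx":0.3,"dy":0.15,"dz":1.1,"twist":0}]' >/dev/null; eval $R
python3 -m pendant '[{"dx":0,"dy":0,"dz":0.3,"twist":0},{"dx":0,"dy":0,"dz":0.6,"twist":0},{"dx":0,"dy":0,"dz":0.6,"twist":0}]' >/dev/null; eval $R
python3 -m pendant '[{"dx":0,"dy":0,"dz":0.2,"twist":0},{"dx":0,"dy":0,"dz":0.2,"twist":0}]' >/dev/null; eval $R
```

```text
t 12.625 F counter 0.13 -0.46 2.42 c -0.0435 0.0358 0.0539
t 13.0 F counter -1.1 0.5 3.96 c -0.0432 0.0357 0.0483
t 13.25 F counter -2.67 -0.27 4.51 c -0.0432 0.0357 0.0464
```

```bash
R='python3 -c "from go import *; s=ctrl.get_state(); f=s[\"contact_force\"]; p=s[\"eef_pos\"][:2]-O; print(\"t\",s[\"time\"],\"F counter\",(f[:2]@ex).round(2),(f[:2]@ey).round(2),f[2].round(2),\"c\",(p@ex).round(4),(p@ey).round(4),s[\"eef_pos\"][2].round(4))"'
python3 -m pendant '[{"dx":0,"dy":0,"dz":0.1,"twist":0},{"dx":0,"dy":0,"dz":0.1,"twist":0}]' >/dev/null; eval $R
python3 -m pendant '[{"dx":0,"dy":0,"dz":0.07,"twist":0},{"dx":0,"dy":0,"dz":0.07,"twist":0}]' >/dev/null; eval $R
```

```text
t 13.5 F counter -1.31 0.44 4.46 c -0.0432 0.0357 0.0454
t 13.75 F counter -3.24 0.65 6.88 c -0.0432 0.0356 0.045
```

```bash
R='python3 -c "from go import *; s=ctrl.get_state(); f=s[\"contact_force\"]; p=s[\"eef_pos\"][:2]-O; print(\"t\",s[\"time\"],\"F counter\",(f[:2]@ex).round(2),(f[:2]@ey).round(2),f[2].round(2),\"c\",(p@ex).round(4),(p@ey).round(4),s[\"eef_pos\"][2].round(4))"'
python3 -m pendant '[{"dx":0,"dy":0,"dz":0.04,"twist":0},{"dx":0,"dy":0,"dz":0.04,"twist":0}]' >/dev/null; eval $R
```

```text
t 14.0 F counter -2.99 1.79 8.41 c -0.0432 0.0357 0.045
```

The tip has stopped at 45.0 mm while the force rises to 8.4 N, so the key is at its stop. I'll release it and retreat upward.

```bash
python3 -m pendant '[{"dx":0,"dy":0,"dz":-0.6,"twist":0},{"dx":0,"dy":0,"dz":-1.2,"twist":0},{"dx":0,"dy":0,"dz":-3,"twist":0},{"dx":0,"dy":0,"dz":-8,"twist":0},{"dx":0,"dy":0,"dz":-13,"twist":0},{"dx":0,"dy":0,"dz":-13,"twist":0},{"dx":0,"dy":0,"dz":-13,"twist":0}]'
python3 - <<'E'
from go import *
j,W=cloud('side'); cv2.imwrite('pics/end.png',cv2.resize(j[200:350,220:460,::-1],(768,480)))
for u,v in [(301,265),(315,272),(330,279),(346,286),(363,294)]: print(np.nanmedian(W[v-2:v+3,u-3:u+4].reshape(-1,3),0).round(4))
E
```

```text
time: 14.88
eef_pos: [0.5141, -0.0447, 0.1744]
tcp_rot: [-0.144, 0.99, -0.0, 0.0]
contact_force: [0.2, -1.1, -0.7]
opening: 0.005
finger_force: 0.0
[ 0.5057 -0.0184  0.0538]
[ 0.5148 -0.0505  0.0538]
[ 0.5249 -0.082   0.0539]
[ 0.5354 -0.113   0.0544]
[ 0.5456 -0.1447  0.0542]
```

View pics/end.png

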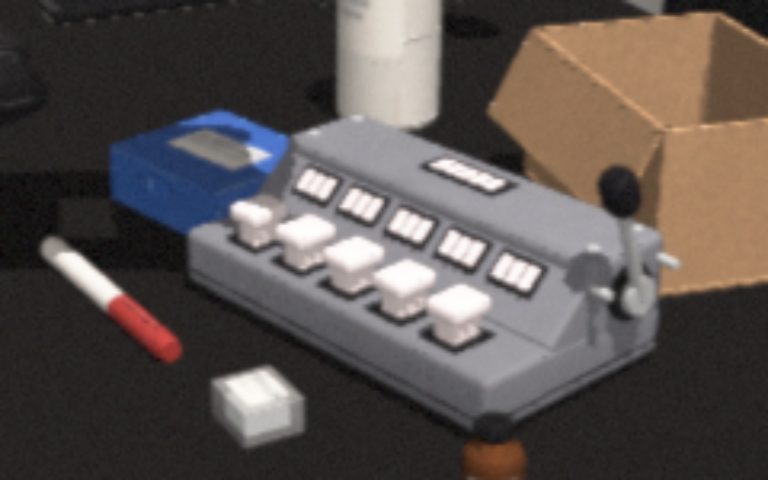

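All five keys are up, with key 2 at (305,238). The lever is forward at rest with its knob at (620,190), and the surrounding things look undisturbed.

```bash
python3 -c "from plant import ctrl; print(ctrl.sign_off())"
```

```text
the job is handed in; nothing more can be done
None
```

Job handed in at about 15 s: the zeroing lever was pushed to its back stop on a second push (the first, off-centre one was let go part-way) and sprang forward, then key 2 was pressed to its stop (about 8 N) and rose; the counter moved 1–2 mm at most, and the other keys and the things around it look undisturbed.

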